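# Unclamp the sample washer and load a potato

## Task

Unclamp the tilted potato washer: loosen the blue wing nut, swing its hinged bolt out of the fork towards the front, and open the green lid wide so that it stands open. Then take the potato from its cradle and lower it into the steel tub, without dropping it; leave it lying there with the lid still open and the bolt still swung out, and do not disturb the cup or the corer.

Things in the scene. Friction and masses are not known exactly. Their poses are not given: they have to be found in the camera images.
- tub: Open steel tub, fixed on a stand, tilted 30 deg so its mouth faces up and to the front (the robot). Outside 140 (x) x 190 (y) x 90 mm (z), walls and floor 5 mm. Origin: centre of its underside, 80 mm above the table. Its axes tilt with it: z out of the mouth, leaning to the front; x to the rear, uphill; y along the hinge. The floor slopes down to the front wall, where a potato comes to rest.
- lid_hinge (a point): Lid's hinge line: tub (70, 0, 90) mm, along tub y, on the rear rim. Axes as the tub's. The lid's fork reaches 182 mm from this line, so the open lid's edge stands up to 375 mm above the table: go around it or above it, coming to the tub's mouth from the front along tub z.
- lid (a joint): Green lid, 144 x 194 x 10 mm, hinged on the tub's rear rim. 0 closed (top face at tub z = 100 mm), grows as it opens up and to the rear, to 1.95 rad. Stiff hinge (0.4 N m; 5 to 10 N at the handle): it stays where it is left. In front it carries a dark two-pronged fork, flush with its top, slot 13 mm wide and open to the front, ending 20 mm in front of the bolt's axis, with a 3 mm lip near the end.
- lid_grip (a point): Grip point on the lid's black upright blade handle, 32 mm above the lid's top face, on its middle line: closed at tub (-8, 0, 132) mm, i.e. 78 mm in front of and 42 mm above the hinge line in the lid's frame. The blade is 30 mm long (x), 14 mm thick (y: grip across it), and ends 14 mm above this point. Axes turn with the lid; closed, they are the tub's.
- bolt_pivot (a point): Pivot of the hinged bolt, low on the tub's front: tub (-92, 0, 20) mm, 51 mm above the table, pivot line along tub y. Axes as the tub's.
- bolt (a joint): Steel hinged eyebolt, 10 mm thick, 122 mm from pivot to tip. At 0 it stands along tub z in the lid's fork; it grows as it swings to the front and down, to a stop at 1.15 rad. Stiff (0.15 N m, 1 to 2 N at the nut): it stays where it is left. It can swing only when the nut is loose, and the lid can open only when the bolt is well out of the fork (past about 0.6 rad).
- nut (a joint): Blue wing nut on the bolt. 0 tight; grows when turned counter-clockwise seen from its top (right-handed about the bolt's axis away from the pivot), to a stop at 2.9 rad. It rises 3.2 mm per rad (coarse thread); friction 0.1 N m. Its washer (26 mm wide) is caught behind the fork's lip until about 1.6 rad: turn it to 2 rad or more before swinging the bolt.
- nut_grip (a point): Centre of the nut's wings, on the bolt's axis, 106 mm from the pivot when tight (plus 3.2 mm per rad), 26 mm above the fork's top when tight. Site z: along the bolt, away from the pivot; x: along the wings (74 mm tip to tip, 12 mm thick, 22 mm high: 11 mm above and below this point). At nut = 0 the wings stand 0.9 rad counter-clockwise from tub x, seen from the top.
- potato: Brown potato, round in section, 58 mm thick and 87 mm long, about 160 g. Origin at its centre, its long axis along its x. It lies on the cradle, its centre 37 mm above the table.
- cradle: Flat lime-green cradle, 120 by 90 mm, 4 mm thick, fixed, with two low round ridges along its x (13 mm high, 34 mm apart) on which the potato lies. Origin: centre of its underside. It stands left or right of the washer.
- basket: Bystander, fixed: lime-green slotted basket full of potatoes, 180 (x) by 130 (y) by 100 mm, potatoes up to 115 mm high. Origin: centre of its underside. It stands on the other side of the washer from the cradle.
- cup: Bystander: clear loose cup, 72 mm wide, 70 mm high, origin at the centre of its underside.
- corer: Bystander: loose spoon-shaped corer, 160 mm long, lying on the table, long axis along its x, handle to -x.

How it is judged (in metres and radians):
On the way, in this order (a step that is already met when the one before it is completed fails the run):
1. the wing nut is loosened past 1.6 rad, clear of the lip (value of joint nut above 1.6 rad), for 0.1 s.
2. the bolt is swung out of the fork, past 0.6 rad (value of joint bolt above 0.6 rad), for 0.2 s.
3. the lid is open past 1.25 rad (value of joint lid above 1.25 rad), for 0.2 s.
At the end, for the whole second after the job is handed in: The potato lies at rest inside the tub (its centre within the tub's walls and less than 70 mm above the tub's underside, speed under 0.03 m/s), the lid stands open beyond 1.2 rad, the bolt is still swung out beyond 0.5 rad and the nut is still loose (beyond 1.4 rad) (value of joint nut above 1.4 rad and value of joint bolt above 0.5 rad and value of joint lid above 1.2 rad and x of potato in the frame of tub between -0.065 and 0.065 m and y of potato in the frame of tub between -0.09 and 0.09 m and z of potato in the frame of tub between 0.01 and 0.07 m and linear speed of potato below 0.03 m/s); the robot touches nothing.
It fails at once if the potato is dropped (falls faster than 0.9 m/s out of the fingers, about 40 mm) (linear speed of potato above 0.9 m/s and contact force between the fingers and potato below 0.05 N).
It fails at once if the cup is moved by more than 30 mm (distance of cup from where it was at the start of the episode above 0.03 m).
It fails at once if the corer is moved by more than 30 mm (distance of corer from where it was at the start of the episode above 0.03 m).
It also fails if it takes over 72 s, if anything falls off the work surface, if the arm or the gripper's body presses on something with over 40 N, if the wrist force passes 120 N, or if a joint passes its speed limit or range.

## Robot

A 6-joint arm with a two-finger parallel gripper is mounted at the origin on the work surface. World frame = base frame: x ahead of the robot, y to its left, z up, the work surface at z = 0. Lengths are in mm, angles in degrees, forces in N, time in s.
With the tool pointing down it reaches from about 300 to 1000 mm from the base axis. Payload 5.1 kg.
Tool frame: the origin (TCP) lies midway between the tips of the shut fingers; the grasp point (between the pads) lies 19 mm behind it; z points along the fingers, y is the line along which they close (so a half turn about z gives the same grasp; the last joint's range is limited). The gripper opens to 95 mm and grips with 3 to 60 N. Pads are 20 mm wide; open, the fingers measure 119 mm over their backs; the gripper's body (75 mm by 180 mm) begins 59 mm behind the grasp point.
Start: joints at [63.564, 7.093, 94.555, -0, 78.352, -4.733], TCP at [240.393, 603.9, 214.656] pointing down, gripper open.
Joint ranges: [-149.61, 149.61], [-58.7, 133.49], [1.44, 155.28], [-77.14, 257.14], [18.33, 153.61], [-166.67, 166.67]. Speed limits (degrees/s): [147.25, 147.25, 180, 180, 180, 180].

## Interface

Orientations are given as [roll, pitch, yaw] about the fixed x, y, z axes, in that order (R = Rz(yaw) Ry(pitch) Rx(roll)).
In Python, from cell import telemetry, viewer, job gives the robot as it stands.
- The arm moves only by the tool apply_moves, never from a script. Its argument "deltas" is one flat list of numbers, 7 for each row, row after row: the turn, a rotation vector about the tool's x, y, z in degrees, then the shift along the tool's x, y, z in cm, then the opening, from -1 (shut) to 1 (fully open). A call has 1 to 12 rows; each row is the pose to reach, as a shift and turn from the pose commanded when the call began, along the tool's axes at that moment; what a row does not reach only later rows make up. A row lasts 1/10 s, in which the tool goes at most 50 mm and 8.59 degrees, less where a joint would pass 70% of its speed; a pose out of reach is approached as far as the arm can. A call with a gripper value outside its range is refused whole. The fingers move at their own pace and stop on an object; the grip force is fixed at half the most. Time passes only in rows, so rows that repeat a pose let the fingers close. It gives the time, the measured TCP pose, the force, the opening and the grip force at its end, in the units of the state.
- telemetry.get_state(): the state, without advancing time (a new reading comes with each control period).
- viewer.read_camera(name): name is "side" or "top" or "wrist"; returns a dict with "frame" (384x512x3 uint8, red, green, blue), "camera_matrix" (3x3 intrinsics, pixels), "extrinsics" (4x4, takes a point from world to camera coordinates). Camera axes: x right, y up, looking along -z (the intrinsics and any distortion apply to the point x, -y, -z); pixel columns grow to the right and rows downward; lengths in mm; the calibration is good to about 2 mm. A picture is of the moment at which its call begins. There is no depth.
- job.job_done(): hands the job in; it is judged then, once.
The state is a dict: "t": time; "qpos": joint angles; "qvel": joint speeds; "effort": joint torques, N m; "tcp_pos": TCP position; "orientation": TCP orientation; "contact_force": force on the tool from outside, world axes, zero at the start; "wrist_torque": the same for the moment, N m; "gripper_width": finger opening in mm; "grip_force": force on a finger pad.
Only numpy, scipy, OpenCV 4.12 (cv2) and the standard library are available. Lean on these libraries where they do the work, as an engineer would, in place of code of your own. Each camera call takes 0.05 s, during which the arm holds its last target. There are 200 camera calls.

## Working session

There is one attempt and no reset: what is moved stays moved. The work goes in short steps, Python scripts to look and compute and a tool call to move; the robot and the scene stay as the last step left them, time stands still between calls to the robot, and variables do not carry over. Pictures are saved under pics/ and viewed, at most 10 in all, crops included, and the job is handed in when it is done.

Besides the shell and the picture viewer there is one more tool, called after "Emit:" as name(argument=value, ...) on one line, values as JSON. apply_moves: Moves the arm, as the interface text tells. Its arguments: {"type":"object","properties":{"deltas":{"type":"array","items":{"type":"number"}}},"required":["deltas"]}

```bash
mkdir -p pics; ls; python3 - <<'E'
from cell import telemetry, viewer
import cv2,numpy as np,pickle
d={}
for n in ("side","top","wrist"):
    r=viewer.read_camera(n); d[n]=r
    cv2.imwrite(f"pics/{n}0.png",r["frame"][:,:,::-1])
    print(n,np.round(r["camera_matrix"],1).tolist(),np.round(r["extrinsics"],3).tolist(),[k for k in r])
pickle.dump(d,open("d0.pkl","wb"))
print(telemetry.get_state())
E
```

```text
pics
side [[449.1, 0.0, 255.8], [0.0, 449.1, 193.1], [0.0, 0.0, 1.0]] [[0.962, -0.273, 0.021, -571.062], [0.121, 0.495, 0.86, -192.005], [-0.245, -0.825, 0.51, -1233.022], [0.0, 0.0, 0.0, 1.0]] ['frame', 'camera_matrix', 'extrinsics']
top [[403.4, 0.0, 253.1], [0.0, 403.4, 194.7], [0.0, 0.0, 1.0]] [[-0.002, -1.0, 0.0, -9.036], [0.989, -0.002, 0.148, -575.718], [-0.148, 0.001, 0.989, -1077.427], [0.0, 0.0, 0.0, 1.0]] ['frame', 'camera_matrix', 'extrinsics']
wrist [[296.7, 0.0, 254.6], [0.0, 296.7, 192.6], [0.0, 0.0, 1.0]] [[0.37, 0.929, -0.002, -647.994], [-0.895, 0.355, -0.27, 31.369], [-0.251, 0.102, 0.963, -390.819], [0.0, 0.0, 0.0, 1.0]] ['frame', 'camera_matrix', 'extrinsics']
{'t': 0.15, 'qpos': array([ 6.35638509e+01,  7.12454384e+00,  9.46142299e+01,  2.22368352e-03,
        7.83516673e+01, -4.73479305e+00]), 'qvel': array([ 0.04752043, -0.14068318, -0.23269668, -0.04830146,  0.05144069,
        0.02285181]), 'effort': array([-3.51356803e-04, -4.18195689e+01, -3.60469007e+01,  7.74524175e-02,
        4.69266088e-02, -8.79263143e-05]), 'tcp_pos': array([240.17277511, 603.47964443, 213.69297493]), 'orientation': array([-1.79910047e+02, -9.63508392e-03,  1.58298186e+02]), 'contact_force': array([ 0.25379112,  0.32534487, -0.12755142]), 'wrist_torque': array([-0.03526   ,  0.0256792 , -0.02191951]), 'grip_force': 0.0, 'gripper_width': 95.31062024844404}
```

View pics/top0.png

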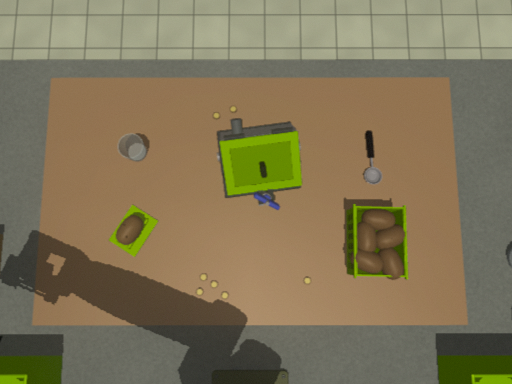

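View pics/side0.png

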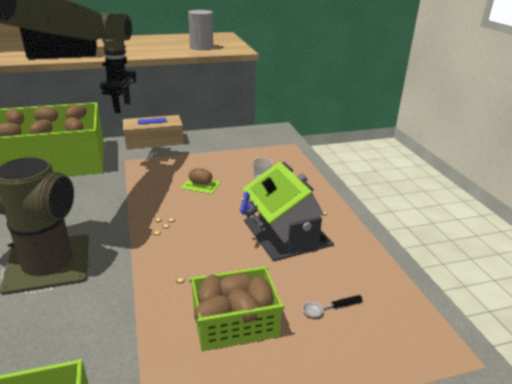

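The top view shows the washer's lid at about (260,165), the blue nut at (266,200), the potato on its cradle at (130,230), the cup at (133,147), the corer at (371,155) and the basket at (380,242). In the side view the lid is at (278,192), the nut at (246,203) and the potato at (200,177).

```bash
cat > h.py <<'E'
import numpy as np,cv2,pickle
from scipy.spatial.transform import Rotation as R
def proj(c,P):
    p=np.c_[np.atleast_2d(P),np.ones(len(np.atleast_2d(P)))]@c["extrinsics"].T
    q=np.c_[p[:,0],-p[:,1],-p[:,2]]@c["camera_matrix"].T
    return q[:,:2]/q[:,2:]
def tub(p):  # p = x,y,yaw(deg) -> R,t
    return R.from_euler("zyx",[p[2],-30,0],degrees=True),np.array([p[0],p[1],80.])
def box(lo,hi): return np.array([[a,b,c] for a in(lo[0],hi[0]) for b in(lo[1],hi[1]) for c in(lo[2],hi[2])],float)
def comp(m,seed):
    n,l=cv2.connectedComponents(m.astype(np.uint8)); v=l[seed[1]-6:seed[1]+7,seed[0]-6:seed[0]+7]; v=v[v>0]
    return l==np.bincount(v).argmax()
def hullmask(pts,s=8):
    m=np.zeros((384*1,512*1),np.uint8); h=cv2.convexHull(pts.astype(np.float32))[:,0]
    cv2.fillConvexPoly(m,np.round(h*16).astype(np.int32),255,cv2.LINE_AA,4); return m/255.
E
cat > fit.py <<'E'
from h import *
from scipy.optimize import minimize
d=pickle.load(open("d0.pkl","rb"))
hsv={k:cv2.cvtColor(v["frame"],cv2.COLOR_RGB2HSV).astype(int) for k,v in d.items()}
green=lambda h:(h[...,0]>32)&(h[...,0]<60)&(h[...,1]>150)&(h[...,2]>60)
def hm(m):
    ys,xs=np.nonzero(m); return hullmask(np.c_[xs,ys])
lid={"top":comp(green(hsv["top"]),(232,180)),"side":comp(green(hsv["side"]),(290,200))}
H={k:hm(v) for k,v in lid.items()}
def cost(p,ks=("top","side")):
    r,t=tub(p); P=r.apply(box([-72,-97,90],[72,97,100]))+t
    return sum(np.abs(hullmask(proj(d[k],P))-H[k]).sum()/H[k].sum() for k in ks)
for ks in (("top",),("top","side")):
    o=min((minimize(cost,[x0,-20,y0],(ks,),method="Nelder-Mead",options=dict(initial_simplex=[[x0,-20,y0],[x0+30,-20,y0],[x0,10,y0],[x0,-20,y0+15]])) for x0 in(600,660) for y0 in(0,10)),key=lambda o:o.fun)
    print("tub",ks,o.x.round(1),o.fun.round(3))
tp=o.x
# nut blue centroid check
r,t=tub(tp)
ng=r.apply([-92,0,126])+t
for k in("top","side"):
    h=hsv[k]; b=(h[...,0]>105)&(h[...,0]<130)&(h[...,1]>120); c=proj(d[k],ng)[0].astype(int)
    w=np.zeros_like(b); w[c[1]-25:c[1]+25,c[0]-25:c[0]+25]=1
    ys,xs=np.nonzero(b&w); print(k,"nut pix",xs.mean().round(1),ys.mean().round(1),"pred",proj(d[k],ng)[0].round(1),len(xs))
# cradle + potato
H2={}
m=comp(green(hsv["top"]),(114,236)); 
def br(h): return (h[...,0]<20)&(h[...,1]>90)&(h[...,2]<110)
mp=comp(br(hsv["top"]),(129,229)); print("potato area",mp.sum())
Hc=hm(m)
def cc(p):
    P=R.from_euler("z",p[2],degrees=True).apply(box([-60,-45,0],[60,45,4]))+[p[0],p[1],0]
    return np.abs(hullmask(proj(d["top"],P))-Hc).sum()/Hc.sum()
o=min((minimize(cc,[470,320,y],method="Nelder-Mead",options=dict(initial_simplex=[[470,320,y],[490,320,y],[470,340,y],[470,320,y+15]])) for y in(-60,-30,30,60)),key=lambda o:o.fun)
print("cradle",o.x.round(1),o.fun.round(3))
g=np.random.default_rng(0).normal(size=(400,3)); g/=np.linalg.norm(g,axis=1)[:,None]
Hp=hm(mp)
def cp(p): 
    P=R.from_euler("z",p[2],degrees=True).apply(g*[43.5,29,29])+[p[0],p[1],37]
    return np.abs(hullmask(proj(d["top"],P))-Hp).sum()/Hp.sum()
o2=minimize(cp,o.x,method="Nelder-Mead",options=dict(initial_simplex=[o.x,o.x+[15,0,0],o.x+[0,15,0],o.x+[0,0,15]]))
print("potato",o2.x.round(1),o2.fun.round(3))
a=d["top"]["frame"].copy()
r,t=tub(tp)
def dr(im,k,P,c): 
    h=cv2.convexHull(proj(d[k],P).astype(np.float32)); cv2.polylines(im,[np.round(h*4).astype(int)],True,c,1)
out=[]
for k,(x,y) in (("top",(170,90)),("side",(160,110))):
    im=cv2.resize(d[k]["frame"],None,fx=4,fy=4,interpolation=cv2.INTER_CUBIC)
    dr(im,k,r.apply(box([-72,-97,90],[72,97,100]))+t,(255,0,0))
    w=r.apply(np.array([[np.cos(.9)*s,np.sin(.9)*s,0] for s in(-37,37)])+[-92,0,126])+t
    dr(im,k,w,(255,255,0))
    dr(im,k,R.from_euler("z",o.x[2],degrees=True).apply(box([-60,-45,0],[60,45,4]))+[o.x[0],o.x[1],0],(255,0,0))
    dr(im,k,R.from_euler("z",o2.x[2],degrees=True).apply(g*[43.5,29,29])+[o2.x[0],o2.x[1],37],(255,255,255))
    out.append(im)
A=np.hstack([out[0][360:860,840:1240],out[1][600:1100,900:1300]])
B=np.hstack([out[0][780:1080,380:780],out[1][620:920,640:1040]])
cv2.imwrite("pics/fit.png",cv2.resize(np.vstack([A,B]),(600,600))[:,:,::-1])
E
python3 fit.py
```

```text
tub ('top',) [684.3 -30.4   7. ] 0.023
tub ('top', 'side') [684.3 -31.    6.5] 0.076
top nut pix 266.1 200.5 pred [265.6 202. ] 86
side nut pix 245.1 204.0 pred [243.2 201.5] 89
potato area 337
cradle [480.7 331.  -31.8] 0.024
potato [480.9 330.5 -33.7] 0.141
```

View pics/fit.png

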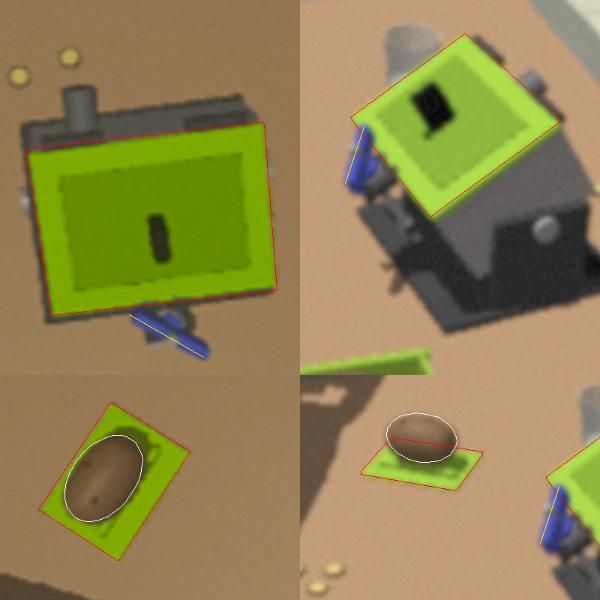

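The fit overlays match the lid, cradle and potato. The nut sits about 3 mm nearer the lid than predicted, so I'll refine its position with the wrist camera after moving to a hover.

```bash
cat >> h.py <<'E'
import json,os
TP=json.load(open("tp.json")) if os.path.exists("tp.json") else [684.3,-30.7,6.7]
def cmd():
    if not os.path.exists("cmd.json"): return R.from_euler("xyz",[180,0,158.298],degrees=True),np.array([240.393,603.9,214.656])
    a=json.load(open("cmd.json")); return R.from_quat(a[:4]),np.array(a[4:])
def commit(d):
    r,p=cmd(); p=p+r.apply(np.array(d[3:6])*10); r=r*R.from_rotvec(d[:3],degrees=True)
    json.dump(list(r.as_quat())+list(p),open("cmd.json","w"))
def rel(Rt,pt,g=None,show=True):
    r,p=cmd(); v=(r.inv()*Rt).as_rotvec(degrees=True); s=r.inv().apply(pt-p)/10
    out=list(v.round(1))+list(s.round(2))+([g] if g is not None else [])
    if show: print([float(x) for x in out])
    return out
def tool(zt,xt):  # tool rotation from z direction and approx x direction (world)
    z=zt/np.linalg.norm(zt); x=xt-z*(xt@z); x/=np.linalg.norm(x)
    return R.from_matrix(np.c_[x,np.cross(z,x),z])
def tubtool(yaw,tilt=0): # tool along -tub z, tool x at yaw (rad) ccw from tub x; tilt (rad) about tub y, + = bolt direction swings to front
    r,t=tub(TP); q=R.from_rotvec([0,-tilt,0])
    return tool(r.apply(q.apply([0,0,-1])),r.apply(q.apply([np.cos(yaw),np.sin(yaw),0])))
def tw(P): r,t=tub(TP); return r.apply(P)+t
def grasp(Rt,P,off=19): return P+Rt.apply([0,0,off])
def w2(o): return (o+1)/2*95
E
python3 - <<'E'
from h import *
T=tubtool(.9); p=grasp(T,tw([-92,0,126+110]))
print(p.round(), T.as_euler("xyz",degrees=True).round()); rel(T,p,1)
E
```

```text
[497. -41. 222.] [154. -15.  62.]
[-32.4, -10.7, 97.5, -47.67, -50.48, -0.76, 1.0]
```

Emit:
apply_moves(deltas=[-32.4,-10.7,97.5,-47.7,-50.5,-0.8,1,-32.4,-10.7,97.5,-47.7,-50.5,-0.8,1,-32.4,-10.7,97.5,-47.7,-50.5,-0.8,1,-32.4,-10.7,97.5,-47.7,-50.5,-0.8,1,-32.4,-10.7,97.5,-47.7,-50.5,-0.8,1,-32.4,-10.7,97.5,-47.7,-50.5,-0.8,1,-32.4,-10.7,97.5,-47.7,-50.5,-0.8,1,-32.4,-10.7,97.5,-47.7,-50.5,-0.8,1,-32.4,-10.7,97.5,-47.7,-50.5,-0.8,1,-32.4,-10.7,97.5,-47.7,-50.5,-0.8,1,-32.4,-10.7,97.5,-47.7,-50.5,-0.8,1,-32.4,-10.7,97.5,-47.7,-50.5,-0.8,1])

```text
t: 1.35
tcp_pos: [461.9, 44.3, 221.7]
orientation: [153.8, -15.4, 61.6]
contact_force: [1.0, -0.1, 1.1]
gripper_width: 95.3
grip_force: 0.0
```

```bash
python3 - <<'E'
from h import *
r,p=cmd(); commit([-32.4,-10.7,97.5,-47.7,-50.5,-.8]); r2,p2=cmd()
n=np.linalg.norm(p2-p); pc=p+(p2-p)*600/n; print(n,pc.round(1),p2.round(1))
json.dump(list(r2.as_quat())+list(pc),open("cmd.json","w"))
T=tubtool(.9); rel(T,grasp(T,tw([-92,0,126+110])),1)
E
```

```text
694.7071325385972 [461.9  46.3 221.6] [496.8 -41.7 222.7]
[0.0, -0.0, -0.0, -5.86, 7.21, 1.68, 1.0]
```

Emit:
apply_moves(deltas=[0,0,0,-5.9,7.2,1.7,1,0,0,0,-5.9,7.2,1.7,1,0,0,0,-5.9,7.2,1.7,1,0,0,0,-5.9,7.2,1.7,1,0,0,0,-5.9,7.2,1.7,1])

```text
t: 1.85
tcp_pos: [496.3, -40.7, 221.5]
orientation: [153.9, -15.2, 62.0]
contact_force: [0.5, 0.3, 0.8]
gripper_width: 94.6
grip_force: 0.0
```

```bash
python3 - <<'E'
from h import *
from cell import telemetry,viewer
commit([0,0,0,-5.9,7.2,1.7])
s=telemetry.get_state(); print(cmd()[1].round(1),cmd()[0].as_euler("xyz",degrees=True).round(1),s["tcp_pos"].round(1),s["orientation"].round(1),s["qpos"].round(1))
d={n:viewer.read_camera(n) for n in("wrist","top","side")}; pickle.dump(d,open("d1.pkl","wb"))
c=d["wrist"]; im=cv2.resize(c["frame"],(768,576))
r,t=tub(TP)
def L(P,col):
    q=np.round(proj(c,r.apply(np.array(P,float))+t)*1.5).astype(int); cv2.polylines(im,[q],False,col,1)
w=np.array([np.cos(.9),np.sin(.9),0])
L([w*37+[-92,0,137],-w*37+[-92,0,137]],(255,255,0)); L([[-92,0,100],[-92,0,142]],(255,0,0))
L([[-72,-97,100],[-72,97,100],[72,97,100],[72,-97,100],[-72,-97,100]],(255,0,0))
L([[-23,0,146],[7,0,146]],(255,255,255))
cv2.imwrite("pics/w1.png",im[:,:,::-1])
E
```

```text
[496.5 -41.7 221.9] [153.8 -15.3  61.8] [496.3 -40.7 221.5] [153.9 -15.2  62. ] [-15.4 -34.  131.7   9.6  53.7  12.4]
```

View pics/w1.png

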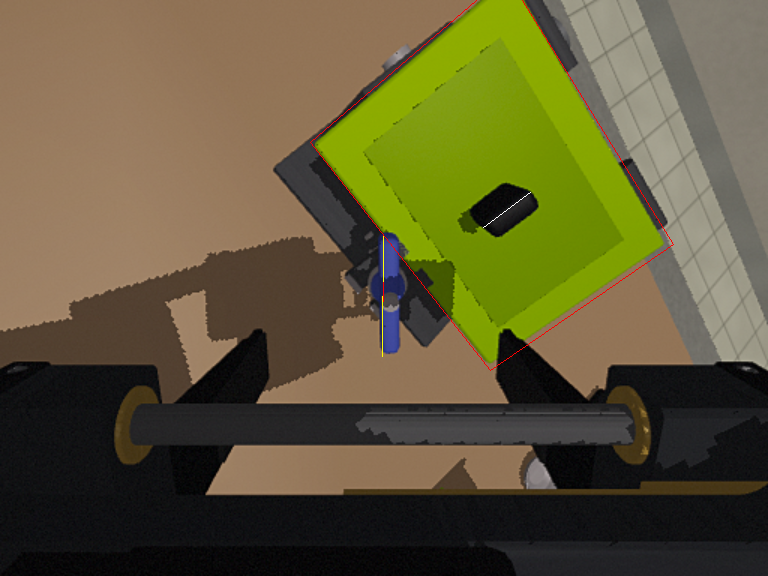

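The wrist view shows the wings at (390,293), parallel to the prediction but about 5 mm to its right. I'll fit the nut position and zoom in on the hub.

```bash
cat > fit2.py <<'E'
from h import *
from scipy.optimize import minimize
d=pickle.load(open("d1.pkl","rb")); r,t=tub(TP)
M={}
for k,c in d.items():
    h=cv2.cvtColor(c["frame"],cv2.COLOR_RGB2HSV).astype(int); b=(h[...,0]>105)&(h[...,0]<130)&(h[...,1]>120)&(h[...,2]>40)
    q=proj(c,tw([-92,0,126]))[0].astype(int); w=np.zeros_like(b); s=60 if k=="wrist" else 22; w[q[1]-s:q[1]+s,q[0]-s:q[0]+s]=1
    ys,xs=np.nonzero(b&w); print(k,len(xs),xs.min(),xs.max(),ys.min(),ys.max()); M[k]=hullmask(np.c_[xs,ys])
def cost(p,ks):
    P=R.from_euler("z",.9+p[3]).apply(box([-37,-6,-11],[37,6,11]))+[-92+p[0],p[1],126+p[2]]
    return sum(np.abs(hullmask(proj(d[k],tw(P)))-M[k]).sum()/M[k].sum() for k in ks)
for ks in (("wrist",),("wrist","top","side")):
    for z in (0,1):
        f=lambda p:cost([p[0],p[1],p[2]*z,p[3]],ks)
        o=minimize(f,[0,0,0,0],method="Nelder-Mead",options=dict(initial_simplex=np.vstack([np.zeros(4),np.diag([4,4,4,.1])]),maxiter=600)); print(ks,o.x.round(2),round(o.fun,3))
c=d["wrist"]["frame"][120:270,200:400]; cv2.imwrite("pics/w1c.png",cv2.resize(c,(800,600),interpolation=cv2.INTER_CUBIC)[:,:,::-1])
E
python3 fit2.py
```

```text
wrist 1016 247 269 155 234
top 41 255 270 193 201
side 84 241 249 193 212
('wrist',) [ 2.37 -2.5   2.83  0.03] 0.268
('wrist',) [ 2.76 -1.96 -0.51  0.02] 0.267
('wrist', 'top', 'side') [ 2.88 -3.57  1.86  0.06] 3.055
('wrist', 'top', 'side') [  1.29  -2.82 -11.27   0.04] 2.85
```

View pics/w1c.png

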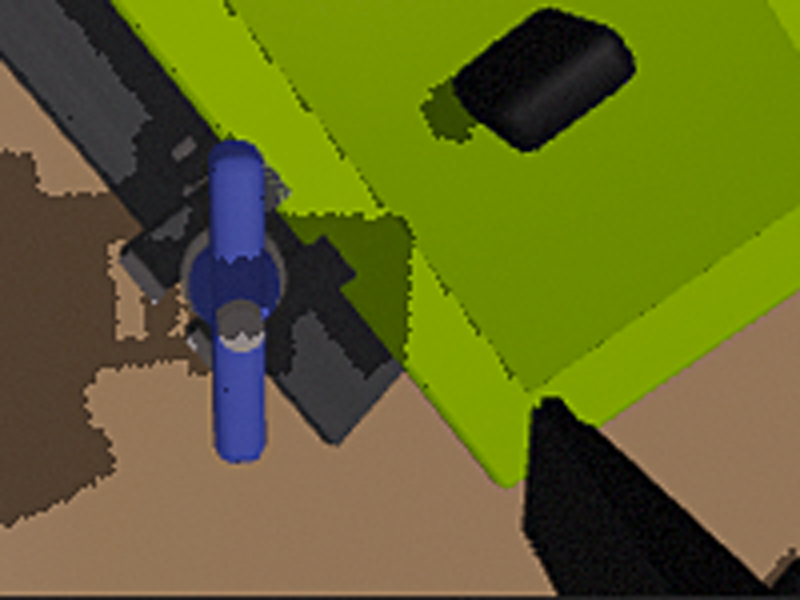

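Hub and washer are wider than the wings and lie below them, so I'll grip the upper part of the wings (TCP 8 mm below their centre).

```bash
python3 - <<'E'
from h import *
T=tubtool(.92); rel(T,tw([-89.5,-2.2,118]),0)
rel(T,tw([-89.5,-2.2,160]),0)
E
```

```text
[0.0, -0.0, -1.2, 0.02, 0.34, 9.88, 0.0]
[0.0, -0.0, -1.2, 0.02, 0.34, 5.68, 0.0]
```

Emit:
apply_moves(deltas=[0,0,-1.2,0,0.3,3,0,0,0,-1.2,0,0.3,5.5,0,0,0,-1.2,0,0.3,7.5,0,0,0,-1.2,0,0.3,9.0,0,0,0,-1.2,0,0.3,9.9,0,0,0,-1.2,0,0.3,9.9,-0.5,0,0,-1.2,0,0.3,9.9,-1,0,0,-1.2,0,0.3,9.9,-1,0,0,-1.2,0,0.3,9.9,-1,0,0,-1.2,0,0.3,9.9,-1,0,0,-1.2,0,0.3,9.9,-1])

```text
t: 3.1
tcp_pos: [548.5, -43.2, 138.0]
orientation: [153.5, -14.7, 63.1]
contact_force: [-4.1, 1.9, 0.2]
gripper_width: 12.2
grip_force: 2.4
```

```bash
python3 - <<'E'
from h import *
from cell import telemetry
commit([0,0,-1.2,0,.3,9.9]); s=telemetry.get_state(); r=cmd()[0]
print(cmd()[1].round(1),s["tcp_pos"].round(1),s["contact_force"].round(1),r.inv().apply(s["contact_force"]).round(1),r.inv().apply(s["tcp_pos"]-cmd()[1]).round(1),s["gripper_width"],s["grip_force"],s["qpos"].round(1))
E
```

```text
[548.3 -43.3 137.5] [548.5 -43.2 138. ] [-4.1  1.9  0.2] [-0.1 -4.  -2.2] [ 0.3  0.3 -0.3] 12.219206696043631 2.3809290996359778 [-13.8 -20.4 131.1  10.6  40.5  10.3]
```

Emit:
apply_moves(deltas=[0,0,0,0,0,0,-1,0,0,0,0,0,0,-1,0,0,-7,0,0,-0.04,-1,0,0,-14,0,0,-0.08,-1,0,0,-21,0,0,-0.12,-1,0,0,-28,0,0,-0.16,-1,0,0,-35,0,0,-0.2,-1,0,0,-42,0,0,-0.23,-1,0,0,-49,0,0,-0.27,-1,0,0,-56,0,0,-0.31,-1,0,0,-63,0,0,-0.35,-1,0,0,-70,0,0,-0.39,-1])

```text
t: 4.3
tcp_pos: [546.5, -43.0, 140.9]
orientation: [156.1, 18.6, 125.9]
contact_force: [-2.6, 1.5, 1.0]
gripper_width: 11.6
grip_force: 30.0
```

Emit:
apply_moves(deltas=[0,0,-7,0,0,-0.04,-1,0,0,-14,0,0,-0.08,-1,0,0,-21,0,0,-0.12,-1,0,0,-28,0,0,-0.16,-1,0,0,-35,0,0,-0.2,-1,0,0,-42,0,0,-0.23,-1,0,0,-49,0,0,-0.27,-1,0,0,-56,0,0,-0.31,-1,0,0,-62,0,0,-0.35,-1,0,0,-62,0,0,-0.35,-1])

```text
t: 5.3
tcp_pos: [544.5, -43.4, 143.6]
orientation: [-173.4, 29.3, -166.7]
contact_force: [-3.6, -1.6, 1.1]
gripper_width: 12.1
grip_force: 30.0
```

```bash
python3 - <<'E'
from h import *
from cell import telemetry
commit([0,0,-70,0,0,-.39]);commit([0,0,-62,0,0,-.35]); s=telemetry.get_state(); r=cmd()[0]
print(cmd()[1].round(1),r.as_euler("xyz",degrees=True).round(1),s["tcp_pos"].round(1),s["orientation"].round(1),r.inv().apply(s["contact_force"]).round(1),s["wrist_torque"].round(2),s["gripper_width"],s["grip_force"],s["qpos"].round(1))
E
```

```text
[544.6 -43.3 143.9] [-173.5   29.4 -166.8] [544.5 -43.4 143.6] [-173.4   29.3 -166.7] [ 2.8 -1.  -2.7] [0.08 0.61 0.05] 12.122435652932547 29.99987706542015 [ -13.9  -21.4  131.2   10.5   41.5 -121.6]
```

```bash
cat > swing.py <<'E'
from h import *
r0,p0=cmd(); rt,t=tub(TP); zt=-r0.apply([0,0,1]); 
N0=p0-8*r0.apply([0,0,1]); piv=N0-113.4*zt; ax=rt.apply([0,-1,0])
for th in np.arange(1,11)*.085:
    N=piv+R.from_rotvec(ax*th).apply(zt*113.4); T=R.from_rotvec(ax*th*.25)*r0
    rel(T,N+8*T.apply([0,0,1]),-1)
print(rt.inv().apply(piv-t))
E
python3 swing.py
```

```text
[0.1, -1.2, 0.0, 0.94, 0.08, 0.04, -1.0]
[0.2, -2.4, 0.0, 1.88, 0.16, 0.16, -1.0]
[0.3, -3.6, 0.0, 2.8, 0.23, 0.37, -1.0]
[0.4, -4.9, 0.0, 3.7, 0.31, 0.65, -1.0]
[0.5, -6.1, 0.0, 4.58, 0.38, 1.0, -1.0]
[0.6, -7.3, 0.0, 5.42, 0.45, 1.44, -1.0]
[0.7, -8.5, 0.0, 6.22, 0.52, 1.94, -1.0]
[0.8, -9.7, 0.0, 6.97, 0.58, 2.51, -1.0]
[0.9, -10.9, 0.0, 7.67, 0.64, 3.14, -1.0]
[1.0, -12.1, 0.0, 8.32, 0.69, 3.84, -1.0]
[-89.88593654  -2.16004889  19.82763221]
```

Emit:
apply_moves(deltas=[0.1,-1.2,0,0.94,0.08,0.04,-1,0.2,-2.4,0,1.88,0.16,0.16,-1,0.3,-3.6,0,2.8,0.23,0.37,-1,0.4,-4.9,0,3.7,0.31,0.65,-1,0.5,-6.1,0,4.58,0.38,1.0,-1,0.6,-7.3,0,5.42,0.45,1.44,-1])

```text
t: 5.9
tcp_pos: [506.0, -49.4, 106.0]
orientation: [-172.3, 36.8, -165.8]
contact_force: [-2.9, 3.2, 6.4]
gripper_width: 11.7
grip_force: 30.0
```

```bash
cat > st.py <<'E'
from h import *
from cell import telemetry
import sys
for a in sys.argv[1:]: commit(json.loads(a))
s=telemetry.get_state(); r=cmd()[0]
print("t",s["t"],"cmd",cmd()[1].round(1),r.as_euler("xyz",degrees=True).round(1),"meas",s["tcp_pos"].round(1),s["orientation"].round(1),"F tool",r.inv().apply(s["contact_force"]).round(1),"tq",s["wrist_torque"].round(2),"w",round(s["gripper_width"],1),round(s["grip_force"],1),"q",s["qpos"].round(1))
E
cp cmd.json cmd_sw0.json; python3 st.py "[0.6,-7.3,0,5.42,0.45,1.44]"
```

```text
t 5.9 cmd [505.  -49.7 104.4] [-172.3   36.6 -165.8] meas [506.  -49.4 106. ] [-172.3   36.8 -165.8] F tool [-2.2  2.9 -6.8] tq [0.88 0.15 0.65] w 11.7 30.0 q [ -18.7  -28.8  142.1   22.7   33.  -135.8]
```

```bash
python3 - <<'E'
from h import *
a=json.load(open("cmd_sw0.json")); r0=R.from_quat(a[:4]); p0=np.array(a[4:]); rt,t=tub(TP); zt=-r0.apply([0,0,1])
N0=p0+8*zt; piv=N0-113.4*zt; ax=rt.apply([0,-1,0]); T=cmd()[0]
for th in [.6,.68,.76,.83]:
    rel(T,piv+R.from_rotvec(ax*th).apply(zt*113.4)+8*T.apply([0,0,1]),-1)
E
```

```text
[0.0, 0.0, 0.0, 0.92, 0.08, 0.42, -1.0]
[0.0, 0.0, 0.0, 1.71, 0.14, 0.86, -1.0]
[0.0, 0.0, 0.0, 2.46, 0.2, 1.37, -1.0]
[0.0, 0.0, 0.0, 3.08, 0.26, 1.86, -1.0]
```

Emit:
apply_moves(deltas=[0,0,0,0.92,0.08,0.42,-1,0,0,0,1.71,0.14,0.86,-1,0,0,0,2.46,0.2,1.37,-1,0,0,0,3.08,0.26,1.86,-1,0,0,0,3.08,0.26,1.86,-1])

```text
t: 6.4
tcp_pos: [491.2, -52.1, 69.7]
orientation: [-172.5, 36.5, -165.8]
contact_force: [-1.4, 4.5, 0.8]
gripper_width: 12.0
grip_force: 30.0
```

```bash
python3 st.py "[0,0,0,3.08,0.26,1.86]"; python3 - <<'E'
from cell import viewer
import cv2,numpy as np
a=viewer.read_camera("side")["frame"][150:270,190:350]
cv2.imwrite("pics/s2.png",cv2.resize(a,(800,600),interpolation=cv2.INTER_CUBIC)[:,:,::-1])
E
```

```text
t 6.4 cmd [491.9 -52.9  71. ] [-172.3   36.6 -165.8] meas [491.2 -52.1  69.7] [-172.5   36.5 -165.8] F tool [-0.3  4.5 -1.4] tq [0.69 0.43 0.51] w 12.0 30.0 q [ -20.   -27.3  145.    26.6   29.8 -141.1]
```

View pics/s2.png

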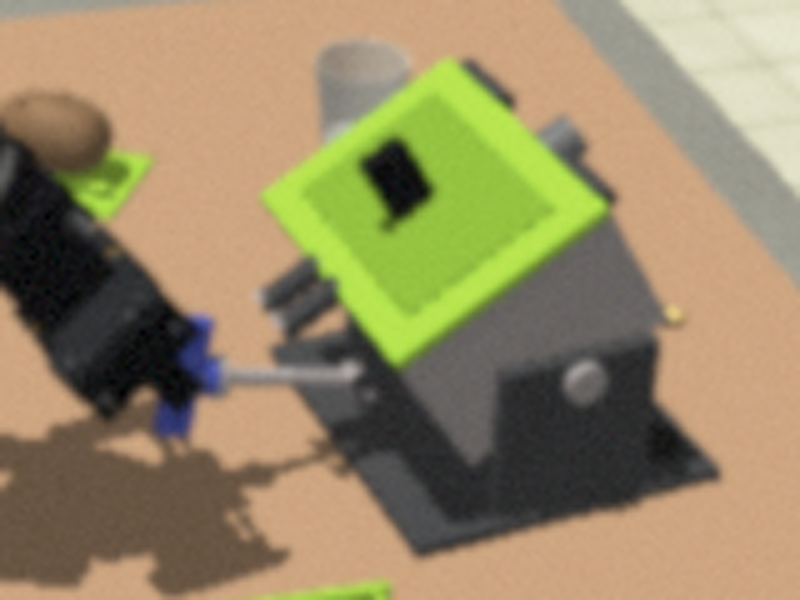

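The side view shows the bolt lying clear of the fork, well to the front (bolt from (350,372) to the nut at (195,375)). I'll release, lift and go to the handle.

```bash
python3 - <<'E'
from h import *
r,p=cmd(); rel(r,p+[0,0,100],0); rel(r,p+[0,0,200],0)
T=tubtool(np.pi); print(tw([-8,-1,200])); rel(T,tw([-8,-1,200]),0); rel(T,tw([-8,-1,118]),0)
E
```

```text
[0.0, 0.0, 0.0, -5.96, -1.08, -7.95, 0.0]
[0.0, 0.0, 0.0, -11.93, -2.16, -15.91, 0.0]
[577.52015172 -32.62653655 249.29073353]
[-0.3, 7.3, 4.7, -17.7, -1.36, -8.96, 0.0]
[-0.3, 7.3, 4.7, -16.65, -1.27, -0.83, 0.0]
```

Emit:
apply_moves(deltas=[0,0,0,0,0,0,0,0,0,0,0,0,0,0,0,0,0,0,0,0,0,0,0,0,0,0,0,0,0,0,0,-1.8,-0.3,-2.4,0,0,0,0,-4.2,-0.8,-5.6,0,0,0,0,-6.9,-1.2,-9.2,0,0,0,0,-9.5,-1.7,-12.7,0,0,0,0,-11.9,-2.2,-15.9,0,-0.3,7.3,4.7,-15,-1.8,-12,0,-0.3,7.3,4.7,-17.7,-1.4,-9.0,0,-0.3,7.3,4.7,-17.7,-1.4,-9.0,0])

```text
t: 7.65
tcp_pos: [580.4, -31.5, 245.1]
orientation: [-176.3, 29.3, -172.0]
contact_force: [-0.5, 0.2, -0.3]
gripper_width: 47.6
grip_force: 0.0
```

```bash
python3 st.py "[-0.3,7.3,4.7,-17.7,-1.4,-9.0]"; python3 - <<'E'
from h import *
from cell import viewer
c=viewer.read_camera("wrist"); im=cv2.resize(c["frame"],(640,480))
def L(P,col): cv2.polylines(im,[np.round(proj(c,tw(np.array(P,float)))*1.25).astype(int)],False,col,1)
L([[-72,-97,100],[-72,97,100],[72,97,100],[72,-97,100],[-72,-97,100]],(255,0,0)); L([[-23,0,146],[7,0,146]],(255,255,255)); L([[-23,0,100],[7,0,100]],(255,0,0))
cv2.imwrite("pics/w3.png",im[:,:,::-1])
T=tubtool(np.pi); rel(T,tw([-8,-1,118]),0)
E
```

```text
t 7.65 cmd [577.4 -33.  249.6] [-176.1   29.8 -172.2] meas [580.4 -31.5 245.1] [-176.3   29.3 -172. ] F tool [ 0.6  0.2 -0. ] tq [0.02 0.42 0.03] w 47.6 0.0 q [ -11.3  -21.1  120.9    7.3   51.4 -111.4]
[-0.0, 0.0, 0.0, 0.01, 0.04, 8.24, 0.0]
```

View pics/w3.png

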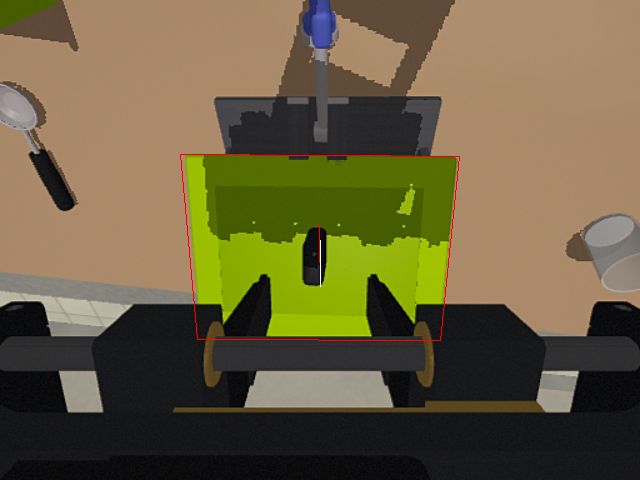

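The wrist view shows the handle centred at (314,257), about 3 mm to −y of the prediction, and the bolt lying out at the front. I'll correct for it and grip.

Emit:
apply_moves(deltas=[0,0,0,0,-0.1,3.5,0,0,0,0,0,-0.1,6,0,0,0,0,0,-0.1,7.5,0,0,0,0,0,-0.1,8.2,0,0,0,0,0,-0.1,8.2,-1,0,0,0,0,-0.1,8.2,-1,0,0,0,0,-0.1,8.2,-1,0,0,0,0,-0.1,8.2,-1,0,0,0,0,-0.1,8.2,-1,0,0,0,0,-0.1,8.2,-1])

```text
t: 8.7
tcp_pos: [619.0, -34.1, 179.8]
orientation: [-176.0, 29.8, -172.0]
contact_force: [-3.2, -3.9, 4.0]
gripper_width: 15.0
grip_force: 30.0
```

```bash
python3 st.py "[0,0,0,0,-0.1,8.2]"; cat > lid.py <<'E'
from h import *
import sys
r0,p0=cmd(); rt,t=tub(TP); ax=rt.apply([0,1,0]); f=.5
# state: current theta th0 with tool slip so far
th0=float(sys.argv[1]); ths=[float(a) for a in sys.argv[3:]]; f=float(sys.argv[2])
H=tw([70,0,90])
G0=p0-14*r0.apply([0,0,1])
for th in ths:
    d=th-th0; G=H+R.from_rotvec(ax*d).apply(G0-H); T=R.from_rotvec(ax*d*f)*r0
    rel(T,G+14*T.apply([0,0,1]),-1)
E
python3 lid.py 0 .5 .1 .2 .3 .4 .5 .6 .7 .8 .9 1.0
```

```text
t 8.7 cmd [618.5 -34.  178.7] [-176.1   29.8 -172.2] meas [619.  -34.1 179.8] [-176.    29.8 -172. ] F tool [ 1.2 -3.8 -5.1] tq [ 0.03  0.54 -0.  ] w 15.0 30.0 q [ -10.6  -12.6  120.8    7.9   42.4 -111.9]
[-0.0, 2.9, -0.0, -0.39, -0.0, -0.76, -1.0]
[-0.0, 5.7, -0.0, -0.86, -0.0, -1.47, -1.0]
[-0.0, 8.6, -0.0, -1.39, -0.0, -2.13, -1.0]
[-0.0, 11.5, -0.0, -1.99, -0.0, -2.73, -1.0]
[-0.0, 14.3, -0.0, -2.64, -0.0, -3.26, -1.0]
[-0.0, 17.2, -0.0, -3.34, -0.0, -3.72, -1.0]
[-0.0, 20.1, -0.0, -4.09, -0.0, -4.11, -1.0]
[-0.0, 22.9, -0.0, -4.86, -0.0, -4.41, -1.0]
[-0.0, 25.8, -0.0, -5.66, -0.0, -4.64, -1.0]
[-0.0, 28.6, -0.0, -6.48, -0.0, -4.78, -1.0]
```

Emit:
apply_moves(deltas=[0,2.9,0,-0.39,0,-0.76,-1,0,5.7,0,-0.86,0,-1.47,-1,0,8.6,0,-1.39,0,-2.13,-1,0,11.5,0,-1.99,0,-2.73,-1,0,14.3,0,-2.64,0,-3.26,-1,0,17.2,0,-3.34,0,-3.72,-1])

```text
t: 9.3
tcp_pos: [625.5, -33.0, 222.4]
orientation: [-176.2, 11.8, -173.2]
contact_force: [-0.4, -13.4, -10.1]
gripper_width: 14.9
grip_force: 29.8
```

```bash
python3 st.py "[0,17.2,0,-3.34,0,-3.72]";python3 lid.py .6 .5 .7 .8 .9 1.0 1.1 1.2 1.3 1.4
```

```text
t 9.3 cmd [628.6 -30.1 227.5] [-176.5   12.7 -173.4] meas [625.5 -33.  222.4] [-176.2   11.8 -173.2] F tool [  4.1 -12.7  10.2] tq [-1.72  1.05 -0.1 ] w 14.9 29.8 q [  -7.6   -3.8  105.6   -0.8   65.8 -103.7]
[-0.0, 2.9, -0.0, -0.6, -0.0, -0.59, -1.0]
[-0.0, 5.7, -0.0, -1.25, -0.0, -1.11, -1.0]
[-0.0, 8.6, -0.0, -1.95, -0.0, -1.56, -1.0]
[-0.0, 11.5, -0.0, -2.69, -0.0, -1.94, -1.0]
[-0.0, 14.3, -0.0, -3.46, -0.0, -2.24, -1.0]
[-0.0, 17.2, -0.0, -4.26, -0.0, -2.45, -1.0]
[-0.0, 20.1, -0.0, -5.07, -0.0, -2.58, -1.0]
[-0.0, 22.9, -0.0, -5.89, -0.0, -2.63, -1.0]
```

The tub rotation uses extrinsic instead of intrinsic axes (a 3.4° roll error), which explains the lateral force and the nut offset. I'll fix it and refit.

```bash
sed -i 's/from_euler("zyx"/from_euler("ZYX"/' h.py; python3 fit.py | head -4; python3 - <<'E'
from h import *
r,t=tub([684.3,-31,6.5])
# gripped nut (tight, after grip TCP 8 below centre) and handle in tub frame
for p in ([548.5,-43.2,138.0],[619,-34.1,179.8]): print(r.inv().apply(np.array(p)-t).round(1))
E
```

```text
tub ('top',) [683.2 -24.3   7.8] 0.021
tub ('top', 'side') [683.7 -24.9   6.5] 0.091
top nut pix 266.1 200.5 pred [265.4 202. ] 86
side nut pix 245.1 204.0 pred [243.2 201.5] 89
[-89.    3.3 118.4]
[ -6.6   4.3 119. ]
```

```bash
echo "[685,-25.3,7.4]">tp.json; cat > lid2.py <<'E'
from h import *
from cell import telemetry
import sys
rt,t=tub(TP); s=telemetry.get_state(); rm=R.from_euler("xyz",s["orientation"],degrees=True)
g=rt.inv().apply(s["tcp_pos"]-14*rm.apply([0,0,1])-t)-[70,0,90]; g0=np.array([-78,0,42.])
a=lambda v:np.arctan2(v[2],-v[0]); print("theta meas",round(a(g)-a(g0),3),"y",g[1].round(1),"r",np.hypot(g[0],g[2]).round(1),"ref 88.6")
print("tool tilt in tub deg",rt.inv().apply(rm.apply([0,0,1])).round(3))
f=float(sys.argv[1]); b=float(sys.argv[2])
for th in map(float,sys.argv[3:]):
    q=R.from_rotvec([0,th,0]); al=b+f*th; T=tubtool(np.pi,-al)
    rel(T,tw(q.apply(g0)+[70,0,90])+14*T.apply([0,0,1]),-1)
E
python3 lid2.py .5 0 .6 .7 .8 .9 1.0 1.1 1.2 1.3 1.4
```

```text
theta meas 0.533 y 0.9 r 89.6 ref 88.6
tool tilt in tub deg [-0.312 -0.068 -0.948]
[-3.6, -0.2, -0.8, -0.06, -0.24, 0.07, -1.0]
[-3.6, 2.7, -0.9, -0.65, -0.27, -0.52, -1.0]
[-3.6, 5.5, -1.0, -1.3, -0.3, -1.05, -1.0]
[-3.6, 8.4, -1.1, -1.99, -0.32, -1.5, -1.0]
[-3.5, 11.3, -1.1, -2.73, -0.33, -1.88, -1.0]
[-3.5, 14.1, -1.2, -3.5, -0.34, -2.19, -1.0]
[-3.5, 17.0, -1.3, -4.29, -0.34, -2.41, -1.0]
[-3.5, 19.9, -1.4, -5.11, -0.34, -2.54, -1.0]
[-3.4, 22.7, -1.5, -5.93, -0.33, -2.6, -1.0]
```

Consistent with the measured angle and radius. Continuing along the corrected arc.

Emit:
apply_moves(deltas=[-3.6,-0.2,-0.8,-0.06,-0.24,0.07,-1,-3.6,2.7,-0.9,-0.65,-0.27,-0.52,-1,-3.6,5.5,-1,-1.3,-0.3,-1.05,-1,-3.6,8.4,-1.1,-1.99,-0.32,-1.5,-1,-3.5,11.3,-1.1,-2.73,-0.33,-1.88,-1,-3.5,14.1,-1.2,-3.5,-0.34,-2.19,-1,-3.5,17,-1.3,-4.29,-0.34,-2.41,-1,-3.5,19.9,-1.4,-5.11,-0.34,-2.54,-1,-3.4,22.7,-1.5,-5.93,-0.33,-2.6,-1])

```text
t: 10.2
tcp_pos: [677.0, -25.5, 262.5]
orientation: [180.0, -11.0, -172.4]
contact_force: [-9.4, -1.9, -4.2]
gripper_width: 13.8
grip_force: 30.0
```

```bash
python3 st.py "[-3.4,22.7,-1.5,-5.93,-0.33,-2.6]";python3 lid2.py .5 0 1.5 1.6 1.7 1.8 1.9
```

```text
t 10.2 cmd [680.6 -25.9 266. ] [-180.   -10.1 -172.6] meas [677.  -25.5 262.5] [ 180.   -11.  -172.4] F tool [ 8.7 -0.7  5.8] tq [-0.35  1.75  0.09] w 13.8 30.0 q [  -5.6   16.1   80.1   -2.5   94.5 -103.1]
theta meas 1.355 y 0.9 r 85.9 ref 88.6
tool tilt in tub deg [-0.656 -0.    -0.754]
[-0.0, 2.9, -0.0, -0.77, -0.0, -0.28, -1.0]
[-0.0, 5.8, -0.0, -1.56, -0.0, -0.48, -1.0]
[-0.0, 8.6, -0.0, -2.37, -0.0, -0.6, -1.0]
[-0.0, 11.5, -0.0, -3.18, -0.0, -0.64, -1.0]
[-0.0, 14.4, -0.0, -4.0, -0.0, -0.59, -1.0]
```

Emit:
apply_moves(deltas=[0,2.9,0,-0.77,0,-0.28,-1,0,5.8,0,-1.56,0,-0.48,-1,0,8.6,0,-2.37,0,-0.6,-1,0,11.5,0,-3.18,0,-0.64,-1,0,13,0,-3.6,0,-0.62,-1,0,13,0,-3.6,0,-0.62,-1])

```text
t: 10.8
tcp_pos: [715.7, -20.2, 263.8]
orientation: [180.0, -23.6, -172.4]
contact_force: [-6.7, -1.0, -0.8]
gripper_width: 13.9
grip_force: 30.0
```

```bash
python3 st.py "[0,13,0,-3.6,0,-0.62]";python3 lid2.py .5 0 1.9; python3 - <<'E'
from h import *
r,p=cmd(); g=0
pot=np.array([480.9,330.5,37])
rel(r,p-r.apply([0,0,150]),0)
z=np.array([0,0,-1.])
for yaw in(-33,147): 
    T=tool(z,np.array([np.cos(np.radians(yaw)),np.sin(np.radians(yaw)),0])); print(yaw); rel(T,pot+[0,0,150.],.8)
    rel(T,np.array([640,150,400.]),.8)
E
```

```text
t 10.8 cmd [716.8 -21.1 265.8] [-180.   -23.1 -172.6] meas [715.7 -20.2 263.8] [ 180.   -23.6 -172.4] F tool [ 5.9 -0.2  3.4] tq [-0.05  0.95  0.02] w 13.9 30.0 q [  -4.    29.3   64.8   -4.9  109.  -102.2]
theta meas 1.847 y 1.1 r 86.3 ref 88.6
tool tilt in tub deg [-0.805 -0.001 -0.593]
[-0.0, 1.4, -0.0, -0.4, -0.0, -0.06, -1.0]
[0.0, 0.0, 0.0, 0.0, 0.0, -15.0, 0.0]
-33
[28.0, -10.3, -137.2, 14.27, 37.91, 14.63, 0.8]
[28.0, -10.3, -137.2, 10.24, 17.96, -10.23, 0.8]
147
[-8.2, -22.1, 39.8, 14.27, 37.91, 14.63, 0.8]
[-8.2, -22.1, 39.8, 10.24, 17.96, -10.23, 0.8]
```

Emit:
apply_moves(deltas=[0,0,0,0,0,0,0,0,0,0,0,0,0,0,0,0,0,0,0,0,0,0,0,0,0,0,0,0,0,0,0,0,0,-2,0,0,0,0,0,0,-5,0,0,0,0,0,0,-9,0,0,0,0,0,0,-13,0,0,0,0,0,0,-15,0])

```text
t: 11.7
tcp_pos: [776.1, -12.4, 408.3]
orientation: [-179.9, -22.8, -172.5]
contact_force: [0.1, 0.6, -0.0]
gripper_width: 47.5
grip_force: 0.0
```

```bash
python3 st.py "[0,0,0,0,0,-15]"; python3 - <<'E'
from h import *
pot=np.array([480.9,330.5,37]); T=tool(np.array([0,0,-1.]),np.array([np.cos(np.radians(147)),np.sin(np.radians(147)),0]))
for P in ([700,90,410],[640,150,400],[560,240,300],[480.9,330.5,160]): rel(T,np.array(P,float),.8)
E
```

```text
t 11.7 cmd [775.1 -13.5 403.8] [-180.   -23.1 -172.6] meas [776.1 -12.4 408.3] [-179.9  -22.8 -172.5] F tool [-0.2  0.6 -0. ] tq [ 0.06 -0.19  0.02] w 47.5 0.0 q [  -3.3   38.2   38.5   -5.3  125.5 -103. ]
[-8.2, -22.1, 39.8, 5.87, 11.23, 1.83, 0.8]
[-8.2, -22.1, 39.8, 10.24, 17.96, 4.77, 0.8]
[-8.2, -22.1, 39.8, 12.55, 27.92, 16.62, 0.8]
[-8.2, -22.1, 39.8, 13.21, 37.92, 32.12, 0.8]
```

Emit:
apply_moves(deltas=[-8.2,-22.1,39.8,5.9,11.2,1.8,0.8,-8.2,-22.1,39.8,5.9,11.2,1.8,0.8,-8.2,-22.1,39.8,5.9,11.2,1.8,0.8,-8.2,-22.1,39.8,10.2,18,4.8,0.8,-8.2,-22.1,39.8,10.2,18,4.8,0.8,-8.2,-22.1,39.8,12.5,27.9,16.6,0.8,-8.2,-22.1,39.8,12.5,27.9,16.6,0.8,-8.2,-22.1,39.8,12.5,27.9,16.6,0.8,-8.2,-22.1,39.8,12.5,27.9,16.6,0.8,-8.2,-22.1,39.8,12.8,32,23,0.8,-8.2,-22.1,39.8,13.0,34,26,0.8,-8.2,-22.1,39.8,13.0,34,26,0.8])

```text
t: 12.9
tcp_pos: [507.9, 295.5, 211.3]
orientation: [-179.7, -0.2, 147.3]
contact_force: [-0.5, -0.3, -1.1]
gripper_width: 85.5
grip_force: 0.0
```

```bash
python3 st.py "[-8.2,-22.1,39.8,13,34,26]"; python3 - <<'E'
from h import *
from cell import viewer
d={n:viewer.read_camera(n) for n in("wrist","top","side")}; pickle.dump(d,open("d2.pkl","wb"))
c=d["wrist"]; im=c["frame"].copy()
g=np.random.default_rng(0).normal(size=(400,3)); g/=np.linalg.norm(g,axis=1)[:,None]
P=R.from_euler("z",-33,degrees=True).apply(g*[43.5,29,29])+[480.9,330.5,37]
cv2.polylines(im,[np.round(cv2.convexHull(proj(c,P).astype(np.float32))).astype(int)],True,(255,255,255),1)
s=cv2.resize(d["side"]["frame"][130:274,160:352],(512,384))
cv2.imwrite("pics/w4.png",cv2.resize(np.hstack([im,s]),(800,300))[:,:,::-1])
T=tool(np.array([0,0,-1.]),np.array([np.cos(np.radians(147)),np.sin(np.radians(147)),0]))
for z in (100,60,18): rel(T,np.array([480.9,330.5,z]),.8)
E
```

```text
t 12.9 cmd [511.6 295.  215.5] [180.  -0. 147.] meas [507.9 295.5 211.3] [-179.7   -0.2  147.3] F tool [ 0.3 -0.5  1.1] tq [-0.03  0.01  0.  ] w 85.5 0.0 q [ 24.9  -0.4 102.7   0.   78.1 -32.4]
[0.0, -0.0, 0.0, 4.51, 1.29, 11.55, 0.8]
[0.0, -0.0, 0.0, 4.5, 1.29, 15.55, 0.8]
[0.0, -0.0, 0.0, 4.5, 1.29, 19.75, 0.8]
```

View pics/w4.png

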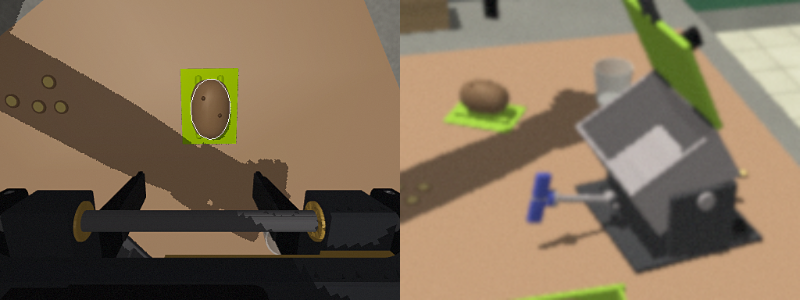

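The left half shows the predicted outline on the potato at (210,108). The right half shows the lid standing open, the bolt swung out and the tub empty. Now the grasp.

Emit:
apply_moves(deltas=[0,0,0,4.5,1.3,5,0.8,0,0,0,4.5,1.3,10,0.8,0,0,0,4.5,1.3,14,0.8,0,0,0,4.5,1.3,17,0.8,0,0,0,4.5,1.3,19,0.8,0,0,0,4.5,1.3,19.7,0.8,0,0,0,4.5,1.3,19.7,0.2,0,0,0,4.5,1.3,19.7,-1,0,0,0,4.5,1.3,19.7,-1,0,0,0,4.5,1.3,19.7,-1,0,0,0,4.5,1.3,19.7,-1,0,0,0,4.5,1.3,19.7,-1])

```text
t: 14.25
tcp_pos: [481.1, 330.9, 19.9]
orientation: [179.9, 0.1, 147.2]
contact_force: [-0.8, -1.8, 5.8]
gripper_width: 56.6
grip_force: 30.0
```

```bash
python3 st.py "[0,0,0,4.5,1.3,19.7]"; python3 - <<'E'
from h import *
r,p=cmd(); print("lift"); rel(r,p+[0,0,200],-1)
T=tubtool(np.pi)
for P in ([-25,0,250],[-25,0,150],[-22,0,20]): print(tw(P).round(0)); rel(T,tw(P),-1)
E
```

```text
t 14.25 cmd [481.  330.6  18.5] [180.  -0. 147.] meas [481.1 330.9  19.9] [1.799e+02 1.000e-01 1.472e+02] F tool [-0.3 -1.9 -5.8] tq [-0.3   0.07 -0.01] w 56.6 30.0 q [ 29.3  10.2 111.3  -0.   58.4 -27.9]
lift
[0.0, 0.0, 0.0, 0.01, 0.02, -20.0, -1.0]
[540. -44. 284.]
[-10.5, -28.7, -39.4, -25.3, -28.24, -26.58, -1.0]
[589. -38. 197.]
[-10.5, -28.7, -39.4, -29.11, -25.0, -17.92, -1.0]
[656. -29.  86.]
[-10.5, -28.7, -39.4, -34.27, -20.63, -6.81, -1.0]
```

Emit:
apply_moves(deltas=[0,0,0,0,0,-1.5,-1,0,0,0,0,0,-5,-1,0,0,0,0,0,-9,-1,0,0,0,0,0,-13,-1,0,0,0,0,0,-17,-1,0,0,0,0,0,-20,-1,-1.5,-4.1,-5.6,-3,-3.4,-21,-1,-3,-8.2,-11.3,-7,-7.8,-22,-1,-4.5,-12.3,-16.9,-11,-12.3,-23,-1,-6,-16.4,-22.5,-15,-16.8,-24.2,-1,-7.5,-20.5,-28.1,-19,-21.2,-25.4,-1,-9,-24.6,-33.8,-22,-25,-26,-1])

```text
t: 15.45
tcp_pos: [522.4, 53.1, 270.4]
orientation: [178.3, 25.0, -179.7]
contact_force: [-0.0, 0.5, -3.1]
gripper_width: 56.9
grip_force: 30.0
```

Emit:
apply_moves(deltas=[0,0,0,0,0,0,-1,0,0,0,0,0,0,-1])

```text
t: 15.65
tcp_pos: [522.4, 53.4, 269.4]
orientation: [178.2, 24.7, 179.8]
contact_force: [0.6, 0.4, -1.7]
gripper_width: 56.7
grip_force: 30.0
```

```bash
python3 st.py "[-9,-24.6,-33.8,-22,-25,-26]"; python3 - <<'E'
from h import *
T=tubtool(np.pi)
for P in ([-20,0,250],[-17,0,140],[-17,0,60],[-17,0,30],[-17,0,20],[-17,0,17]): rel(T,tw(P),-1)
E
```

```text
t 15.65 cmd [529.5   0.9 278.2] [ 178.5   25.8 -178.9] meas [522.4  53.4 269.4] [178.2  24.7 179.8] F tool [0.2 0.3 1.8] tq [ 0.07  0.47 -0.02] w 56.7 30.0 q [ -1.3 -27.5 122.    2.6  60.9 -92.2]
[-1.5, -4.1, -5.6, -1.58, -4.48, -0.27, -1.0]
[-1.5, -4.1, -5.6, -2.66, -4.12, 10.67, -1.0]
[-1.5, -4.1, -5.6, -3.22, -3.88, 18.65, -1.0]
[-1.5, -4.1, -5.6, -3.43, -3.79, 21.64, -1.0]
[-1.5, -4.1, -5.6, -3.51, -3.76, 22.64, -1.0]
[-1.5, -4.1, -5.6, -3.53, -3.75, 22.94, -1.0]
```

The last call fell short of its pose, so I'll re-anchor to the measured pose.

```bash
cat > anchor.py <<'E'
from h import *
from cell import telemetry
s=telemetry.get_state(); json.dump(list(R.from_euler("xyz",s["orientation"],degrees=True).as_quat())+list(s["tcp_pos"]),open("cmd.json","w"))
E
python3 anchor.py; python3 - <<'E'
from h import *
T=tubtool(np.pi)
for P in ([-20,0,230],[-17,0,140]): rel(T,tw(P),-1)
E
```

```text
[-1.7, -5.1, -6.9, -2.88, -9.6, 1.04, -1.0]
[-1.7, -5.1, -6.9, -3.96, -9.25, 9.97, -1.0]
```

Emit:
apply_moves(deltas=[-0.9,-2.6,-3.5,-1.4,-4,0.5,-1,-1.7,-5.1,-6.9,-2.6,-8,0.9,-1,-1.7,-5.1,-6.9,-2.9,-9.6,1,-1,-1.7,-5.1,-6.9,-2.9,-9.6,1,-1,-1.7,-5.1,-6.9,-3.3,-9.5,4,-1,-1.7,-5.1,-6.9,-3.7,-9.3,7.5,-1,-1.7,-5.1,-6.9,-4,-9.2,10,-1,-1.7,-5.1,-6.9,-4,-9.2,10,-1,-1.7,-5.1,-6.9,-4,-9.2,10,-1,-1.7,-5.1,-6.9,-4,-9.2,10,-1])

```text
t: 16.65
tcp_pos: [603.2, -33.4, 194.9]
orientation: [-179.9, 30.1, -172.2]
contact_force: [0.0, 0.5, -1.6]
gripper_width: 57.0
grip_force: 30.0
```

```bash
python3 anchor.py; python3 st.py; python3 - <<'E'
from h import *
from cell import viewer
T=tubtool(np.pi)
rt,t=tub(TP); print(rt.inv().apply(cmd()[1]-t).round(1))
for P in ([-17,0,90],[-17,0,55],[-17,0,40],[-17,0,28],[-17,0,20],[-17,0,17]): rel(T,tw(P),-1)
E
```

```text
t 16.65 cmd [603.2 -33.4 194.9] [-179.9   30.1 -172.2] meas [603.2 -33.4 194.9] [-179.9   30.1 -172.2] F tool [0.7 0.5 1.4] tq [-0.05  0.46 -0.  ] w 57.0 30.0 q [ -13.3  -15.3  121.5   14.3   46.2 -118.4]
[-13.7   2.5 140.6]
[0.1, 0.1, 0.3, 0.34, -0.26, 5.06, -1.0]
[0.1, 0.1, 0.3, 0.35, -0.27, 8.56, -1.0]
[0.1, 0.1, 0.3, 0.35, -0.27, 10.06, -1.0]
[0.1, 0.1, 0.3, 0.35, -0.27, 11.26, -1.0]
[0.1, 0.1, 0.3, 0.36, -0.27, 12.06, -1.0]
[0.1, 0.1, 0.3, 0.36, -0.27, 12.36, -1.0]
```

Emit:
apply_moves(deltas=[0,0,0.3,0.3,-0.3,3,-1,0,0,0.3,0.3,-0.3,6,-1,0,0,0.3,0.3,-0.3,8.5,-1,0,0,0.3,0.3,-0.3,10,-1,0,0,0.3,0.3,-0.3,11,-1,0,0,0.3,0.3,-0.3,11.6,-1,0,0,0.3,0.3,-0.3,12,-1,0,0,0.3,0.3,-0.3,12,-1])

```text
t: 17.45
tcp_pos: [660.2, -29.8, 88.2]
orientation: [179.9, 30.1, -172.7]
contact_force: [0.6, 0.9, -2.1]
gripper_width: 56.5
grip_force: 30.0
```

```bash
python3 st.py "[0,0,0.3,0.3,-0.3,12]"; python3 - <<'E'
from h import *
from cell import telemetry,viewer
rt,t=tub(TP); print(rt.inv().apply(telemetry.get_state()["tcp_pos"]-t).round(1))
E
```

```text
t 17.45 cmd [660.7 -28.7  89.6] [ 179.9   30.1 -172.6] meas [660.2 -29.8  88.2] [ 179.9   30.1 -172.7] F tool [0.5 0.8 2.2] tq [-0.06  0.51 -0.02] w 56.5 30.0 q [-1.140e+01 -1.000e-01  1.191e+02  1.710e+01  3.350e+01 -1.208e+02]
[-17.7  -1.3  19.7]
```

Emit:
apply_moves(deltas=[0,0,0,0,0,0.15,-1,0,0,0,0,0,0.3,-1,0,0,0,0,0,0.3,-1])

```text
t: 17.75
tcp_pos: [661.6, -29.7, 85.4]
orientation: [179.9, 30.0, -172.7]
contact_force: [-0.2, -0.2, -1.5]
gripper_width: 56.7
grip_force: 30.0
```

```bash
python3 st.py "[0,0,0,0,0,0.3]"
```

```text
t 17.75 cmd [662.2 -28.5  87. ] [ 179.9   30.1 -172.6] meas [661.6 -29.7  85.4] [ 179.9   30.  -172.7] F tool [ 1.  -0.1  1.2] tq [0.02 0.43 0.01] w 56.7 30.0 q [ -11.3    0.3  119.    17.2   33.2 -120.8]
```

Emit:
apply_moves(deltas=[0,0,0,0,0,0.15,-1,0,0,0,0,0,0.3,-1,0,0,0,0,0,0.3,-1])

```text
t: 18.05
tcp_pos: [663.9, -29.5, 85.8]
orientation: [179.9, 30.1, -172.6]
contact_force: [-15.9, 0.2, 14.8]
gripper_width: 57.0
grip_force: 30.0
```

```bash
python3 st.py "[0,0,0,0,0,0.3]"
```

```text
t 18.05 cmd [663.7 -28.3  84.4] [ 179.9   30.1 -172.6] meas [663.9 -29.5  85.8] [ 179.9   30.1 -172.6] F tool [  6.2   2.3 -20.7] tq [0.25 1.34 0.24] w 57.0 30.0 q [ -11.3    0.5  118.8   17.3   33.1 -120.9]
```

Floor contact felt. Release slowly and withdraw along tub z.

Emit:
apply_moves(deltas=[0,0,0,0,0,-0.1,-1,0,0,0,0,0,-0.1,0.3,0,0,0,0,0,-0.1,0.4,0,0,0,0,0,-0.1,0.6,0,0,0,0,0,-0.1,0.6,0,0,0,0,0,-0.1,0.6,0,0,0,0,0,-2,0.6,0,0,0,0,0,-5,0.6,0,0,0,0,0,-9,0.6,0,0,0,0,0,-13,0.6,0,0,0,0,0,-17,0.6,0,0,0,0,0,-17,0.6])

```text
t: 19.25
tcp_pos: [580.2, -41.5, 237.3]
orientation: [-179.8, 30.6, -172.6]
contact_force: [0.9, 0.5, 1.4]
gripper_width: 76.0
grip_force: 0.0
```

```bash
python3 st.py "[0,0,0,0,0,-17]"; python3 - <<'E'
from cell import viewer
import cv2,numpy as np
a=viewer.read_camera("wrist")["frame"]; s=cv2.resize(viewer.read_camera("side")["frame"][110:254,160:352],(512,384))
cv2.imwrite("pics/end.png",cv2.resize(np.hstack([a,s]),(800,300))[:,:,::-1])
E
```

```text
t 19.25 cmd [579.1 -39.6 231.4] [ 179.9   30.1 -172.6] meas [580.2 -41.5 237.3] [-179.8   30.6 -172.6] F tool [-1.5  0.4 -0.7] tq [ 0.04  0.25 -0.01] w 76.0 0.0 q [ -14.9  -20.8  121.7   14.2   51.2 -118.5]
```

View pics/end.png

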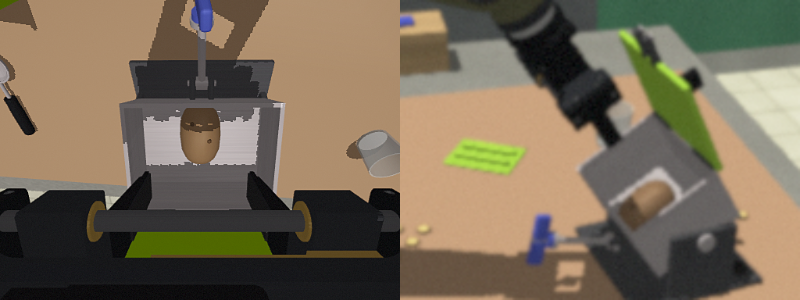

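The potato lies in the tub against the front wall (at (200,135) in the wrist half), with the lid open and the bolt out. I'll let things settle, then hand in.

Emit:
apply_moves(deltas=[0,0,0,0,0,0,0.6,0,0,0,0,0,0,0.6,0,0,0,0,0,0,0.6,0,0,0,0,0,0,0.6,0,0,0,0,0,0,0.6,0,0,0,0,0,0,0.6,0,0,0,0,0,0,0.6,0,0,0,0,0,0,0.6])

```text
t: 20.15
tcp_pos: [578.6, -40.6, 229.6]
orientation: [179.9, 30.0, -172.7]
contact_force: [-0.1, 0.5, 0.4]
gripper_width: 76.4
grip_force: 0.0
```

```bash
python3 -c "
from cell import job; print(job.job_done())"
```

```text
the job is handed in; nothing more can be done
None
```

I handed the job in at about 20 s with no verdict returned: the nut was turned about 2.3 rad, the bolt swung to about 0.8 rad, the lid opened to about 1.85 rad, and the last picture shows the potato lying in the tub with the cup and corer untouched.

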